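Clear a test spot on an evaluation board and hold a spring probe on it

TASK

Clear the test spot on the green board: lift off the black filter module that stands on it and stand it upright on the low shelf in the empty yellow place, square and in line with its two neighbours. Then take the red-handled spring probe out of its stand and touch the gold spot with its tip, probe upright, pressing gently until the spring tip is about half way in. Finish while still holding the probe there, and leave everything else where it is.

Things in the scene. Friction and masses are not known exactly. Their poses are not given: they have to be found in the camera images.
- module_center (a point): Centre of the black filter module that must be moved: a box 44 (its x) x 34 (its y) x 60 mm tall with a silver band and a brass connector (8 mm thick, 10 mm tall) on top, about 0.15 kg. It starts standing on the white test land. This point is half-way up, 30 mm above its underside; z up.
- module: The same module; its origin is the centre of its underside.
- slot: The empty place on the low aluminium shelf: a flat yellow rectangle 54 (its x) x 44 (its y) mm. The origin is its centre on the shelf's top face, 30 mm above the table; x runs across the row (shelf depth 100 mm), y along the row. The three places are 58 mm apart along y; the empty one may be at either end or in the middle. The module belongs on it centred, with its 44 mm side along the slot's x, either way round.
- neighbour_a_center (a point): Centre of a like module that already stands on the shelf, half-way up; leave it.
- neighbour_b_center (a point): Centre of the other like module on the shelf, half-way up; leave it.
- pad_spot (a point): Centre of the gold spot (20 mm diameter) to be touched, on the top face of the white test land, 14 mm above the table; z up. Hidden under the module at first.
- pad: The white test land, 46 x 46 x 2 mm, fixed on the green board (220 x 220 mm, top 12 mm above the table; parts on it at most 6 mm tall, along its edges, the middle is bare). Origin: centre of its underside.
- probe_handle (a point): Centre of the probe's square red handle, 20 x 20 x 50 mm tall, x and y across its flats, z up along the probe. It starts upright in its stand. Below the handle: a black collar (28 mm diameter, 6 mm thick, its top 25 mm under this point), then a 12 mm barrel with a pointed nose, then the brass spring tip (5 mm thick). With the spring tip out, its end is 106 mm below this point, on the axis.
- probe: The same probe, about 0.07 kg, 131 mm long over all; its origin is at the end of the extended spring tip.
- probe_tip (a point): The end of the brass spring tip.
- plunger (a joint): How far the spring tip is pushed in, in m: 0 fully out, 0.012 fully in. It takes about 0.8 N to start moving and 0.4 N more per mm (about 3.2 N half way in).
- stand: The probe's stand, fixed: a dark 80 x 80 x 8 mm foot with a grey square tube (26 mm outside, 17 mm bore), top 85 mm above the table; the collar rests on the top and the barrel hangs 75 mm deep in the tube: lift it straight up by at least that. Origin: centre of its underside.
- waveguide: Brass waveguide piece, 94 mm long, lying on the table; leave it.
- jar: Small jar, 56 mm diameter, 70 mm tall; leave it.
- driver: Screwdriver lying on the table; leave it.
- spool: Blue spool, 64 mm diameter, 30 mm tall; leave it.
- mug: White mug, 80 mm diameter, 90 mm tall; leave it.

How it is judged:
On the way, in this order (a step that is already met when the one before it is completed fails the run):
1. the module stands in the empty place on the shelf, upright, square and let go (x of module_center in the frame of slot between -0.012 and 0.012 m and y of module_center in the frame of slot between -0.012 and 0.012 m and z of module_center in the frame of slot between 0.025 and 0.034 m and angle between module_center's own z axis and vertical below 0.1 rad and angle between the x axis of module_center and the x axis of slot, either way round below 0.2 rad and contact force between the fingers and module below 0.05 N and linear speed of module below 0.02 m/s), for 0.2 s.
2. the probe is lifted out of its stand (z of probe_handle in the frame of stand above 0.18 m), for 0.1 s.
At the end, for the whole second after the job is handed in: Module released upright on the yellow place, within 12 mm along and across the row and 0.2 rad of square; probe held within 0.12 rad of upright, tip within 10 mm of the gold spot's centre, spring tip in by 2.5 to 10 mm, contact force 0.8 to 6 N, at rest (all of step 1 and horizontal distance between probe_tip and pad_spot below 0.01 m and angle between probe_handle's own z axis and vertical below 0.12 rad and value of joint plunger between 0.0025 and 0.01 m and contact force between probe and pad between 0.8 and 6 N and contact force between the fingers and probe above 1 N and linear speed of probe below 0.02 m/s); the arm keeps its last pose, push and grip.
It fails at once if the probe is pressed hard on the board (over 15 N) (contact force between probe and pad above 15 N).
It fails at once if another thing is shifted by more than 20 mm (distance of any of neighbour_a_center, neighbour_b_center, waveguide, jar, driver, spool, mug from where it was at the start of the episode above 0.02 m).
It also fails if it takes over 61 s, if anything falls off the work surface, if the arm or the gripper's body presses on something with over 40 N, if the wrist force passes 120 N, or if a joint passes its speed limit or range.

ROBOT

A 7-joint arm with a two-finger parallel gripper is mounted at the origin on the work surface. World frame = base frame: x ahead of the robot, y to its left, z up, the work surface at z = 0. Lengths are in m, angles in rad, forces in N, time in s.
With the tool pointing down it reaches from about 0.4 to 0.875 m from the base axis. Payload 19.3 kg.
Tool frame: the origin (TCP) lies midway between the tips of the shut fingers; the grasp point (between the pads) lies 19 mm behind it; z points along the fingers, y is the line along which they close (so a half turn about z gives the same grasp; the last joint's range is limited). The gripper opens to 85 mm and grips with 20 to 120 N. Pads are 22 mm wide; open, the fingers measure 114 mm over their backs; the gripper's body (76 mm by 85 mm) begins 54 mm behind the grasp point. The pads swing forward as they close: fully open they stand 13 mm farther back than shut.
Start: joints at [-1.373, 0.521, -0.036, 1.599, 0.021, 1.021, -0.113], TCP at [0.165, 0.603, 0.208] pointing down, gripper open.
Joint ranges: [-2.91, 2.91], [-0.3, 2.13], [-1.5, 1.42], [0.17, 2.43], [-1.26, 4.41], [0.16, 1.93], [-2.52, 2.52]. Speed limits (rad/s): [1.89, 1.89, 2.39, 2.39, 3.01, 3.01, 3.01].

INTERFACE

Orientations are given as [roll, pitch, yaw] about the fixed x, y, z axes, in that order (R = Rz(yaw) Ry(pitch) Rx(roll)).
In Python, from workcell import * gives the robot as it stands. The module is installed in compiled form; this text tells all that it offers.
- The arm moves only by the tool play_rows, never from a script. Its argument "deltas" is a list of rows, each a list of 7 numbers: the shift along the tool's x, y, z in units of 500 mm (1.0 is 500 mm), then the turn, a rotation vector about the tool's x, y, z in units of 120 degrees (1.0 is 120 degrees), then the closure, from 0 (fully open) to 1 (shut). A call has 1 to 10 rows; each row is the pose to reach, as a shift and turn from the pose commanded when the call began, along the tool's axes at that moment; what a row does not reach only later rows make up. A row lasts 1/10 s, in which the tool goes at most 50 mm and 8.59 degrees, less where a joint would pass 70% of its speed; a pose out of reach is approached as far as the arm can. A call with a number of a shift or a turn outside -1 to 1 is refused whole. A call with a gripper value outside its range is refused whole. The fingers move at their own pace and stop on an object; "newtons" is the grip in N (left out, the last holds). Time passes only in rows, so rows that repeat a pose let the fingers close. It gives the time, the measured TCP pose, the force, the opening and the grip force at its end, in the units of the state.
- observe(): the state, without advancing time (a new reading comes with each control period).
- grab_frame(name): name is "side" or "top" or "wrist"; returns the picture (384x512x3 uint8, red, green, blue); there is no depth.
- get_calibration(name): a dict with "fovy" (degrees; the focal length in pixels is half the picture's height over the tangent of half this angle, whatever the lens; pixels are square), "cx", "cy" (the principal point, pixels), "k1" (the pictures are not rectified: a ray, as slopes to the right and down, at radius r is drawn at 1 + k1 r^2 times it, then the intrinsics apply), "xyz" and "rotation" of the camera in the world. Camera axes: x right, y down, z forward; pixel columns grow to the right and rows downward; lengths in m; the calibration is good to about 2 mm. A picture is of the moment at which its call begins: read the wrist's pose just before it. get_calibration takes no time and is no camera call; for the wrist camera it gives the pose at the moment of the call.
- job_done(): hands the job in; it is judged then, once.
The state is a dict: "clock": time; "qpos": joint angles; "qd": joint speeds; "joint_efforts": joint torques, N m; "position": TCP position; "tool_rot": TCP orientation; "force": force on the tool from outside, world axes, zero at the start; "moment": the same for the moment, N m; "grip_width": finger opening in m; "finger_force": force on a finger pad.
Only numpy, scipy, OpenCV 4.12 (cv2) and the standard library are available. Lean on these libraries where they do the work, as an engineer would, in place of code of your own. Each camera call takes 0.05 s, during which the arm holds its last target. There are 200 camera calls.

## Working session

There is one attempt and no reset: what is moved stays moved. The work goes in short steps, Python scripts to look and compute and a tool call to move; the robot and the scene stay as the last step left them, time stands still between calls to the robot, and variables do not carry over. Pictures are saved under pics/ and viewed, at most 13 in all, crops included, and the job is handed in when it is done.

Besides the shell and the picture viewer there is one more tool, called by a JSON object that holds its "op" and its "data". play_rows: Moves the arm, as the interface text tells. Its arguments: {"type":"object","properties":{"deltas":{"type":"array"},"newtons":{"type":"number"}},"required":["deltas"]}

```bash
mkdir -p pics; cat > h.py <<'E'
from workcell import *
import numpy as np, cv2
from scipy.spatial.transform import Rotation as R
def ray(c,u,v):
    f=192/np.tan(np.radians(c["fovy"])/2); d=np.array([(u-c["cx"])/f,(v-c["cy"])/f])
    s=d.copy()
    for _ in range(20): s=d/(1+c["k1"]*(s@s))
    M=np.array(c["rotation"]); 
    if M.shape!=(3,3): M=R.from_euler('xyz',M).as_matrix()
    r=M@np.array([s[0],s[1],1.]); return np.array(c["xyz"]),r/np.linalg.norm(r)
def onz(c,u,v,z):
    o,r=ray(c,u,v); return o+r*(z-o[2])/r[2]
def meet(a,b):
    (o,r),(p,s)=a,b
    t=np.linalg.lstsq(np.c_[r,-s],p-o,rcond=None)[0]
    x,y=o+r*t[0],p+s*t[1]; return (x+y)/2,np.linalg.norm(x-y)
E
python3 - <<'E'
from h import *
for n in("top","side","wrist"):
    c=get_calibration(n);print(n,c);cv2.imwrite(f"pics/{n}0.png",grab_frame(n)[:,:,::-1])
print(observe())
a=[cv2.imread(f"pics/{n}0.png") for n in("top","side")]
E
```

```text
top {'fovy': 57.07413775339743, 'cx': 256.6238525327323, 'cy': 191.48847599706278, 'k1': -0.08184002398964724, 'xyz': array([0.55048286, 0.01618114, 1.14748067]), 'rotation': array([-3.04941896, -0.00386036, -1.55959335])}
side {'fovy': 48.04656161724593, 'cx': 252.8586432722031, 'cy': 190.3985684184656, 'k1': -0.12449009406444733, 'xyz': array([0.30253835, 1.11490829, 1.2474481 ]), 'rotation': array([-2.34585985, -0.00452661, -2.84461854])}
wrist {'fovy': 70.30555532976985, 'cx': 254.97278549647453, 'cy': 191.87182042409196, 'k1': 0.001697985897495822, 'xyz': array([0.09402453, 0.62311817, 0.37455822]), 'rotation': array([2.84093158e+00, 1.85656553e-03, 1.30263496e+00])}
{'clock': 0.15, 'qpos': array([-1.37323961,  0.52187855, -0.03636359,  1.59987197,  0.02119609,
        1.02111558, -0.11279933]), 'qd': array([-5.25731390e-04, -1.92283300e-03,  3.47347674e-04, -2.71056585e-03,
        5.78487298e-04,  5.98333051e-05,  7.63202433e-04]), 'joint_efforts': array([ 2.77906736e-03, -9.27394867e+01,  1.98091775e+00, -3.70053470e+01,
        1.79425097e-02,  6.50761271e-03, -6.28300995e-05]), 'position': array([0.1652899 , 0.60245604, 0.20785847]), 'tool_rot': array([-3.14070454e+00,  3.91433668e-05,  2.87385352e+00]), 'force': array([-1.49516089,  0.31301334,  0.66017093]), 'moment': array([ 0.01516394, -0.05973214, -0.01241729]), 'finger_force': 0.0, 'grip_width': 0.08545420994557353}
```

View pics/top0.png

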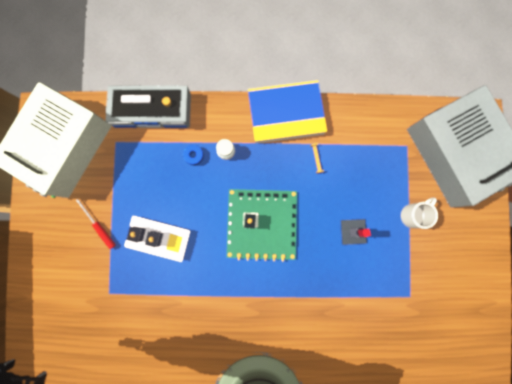

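View pics/side0.png

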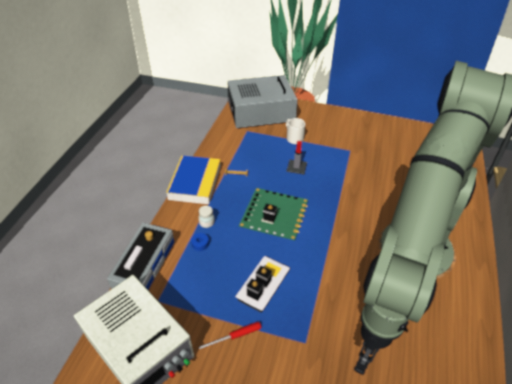

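The top view shows the module at about (250,220), the shelf at (158,240) with its yellow place at the right end (175,242), and the probe handle at (366,233) over its foot at (354,231). In the side view the module is at (270,212), the shelf at (262,283) and the probe at (298,150).

```bash
python3 - <<'E'
from h import *
C={n:get_calibration(n) for n in("top","side")}; I={n:cv2.imread(f"pics/{n}0.png") for n in C}
def blob(n,lo,hi,box):
    x0,y0,x1,y1=box; hs=cv2.cvtColor(I[n],cv2.COLOR_BGR2HSV)[y0:y1,x0:x1]
    m=cv2.inRange(hs,lo,hi); k,l,s,ce=cv2.connectedComponentsWithStats(m)
    return [(s[i,4],ce[i]+[x0,y0]) for i in np.argsort(-s[1:,4])[:3]+1]
boxes={"top":dict(mod=(240,208,262,232),shelf=(120,212,195,265),probe=(340,215,380,250)),
"side":dict(mod=(258,198,284,226),shelf=(232,252,295,312),probe=(285,138,312,176))}
Y=((18,90,120),(36,255,255)); 
for n in C:
    print(n)
    print(' red',blob(n,(0,150,80),(8,255,255),boxes[n]["probe"])[:1])
    print(' brass',blob(n,(12,60,60),(36,255,255),boxes[n]["mod"])[:2])
    print(' yel',blob(n,*Y,boxes[n]["shelf"]))
a=[np.hstack([cv2.resize(I[n][y0:y1,x0:x1],(260,290),interpolation=cv2.INTER_CUBIC) for (x0,y0,x1,y1) in boxes[n].values()]) for n in C]
cv2.imwrite("pics/c1.png",np.vstack(a))
for n in C:
    g=cv2.cvtColor(I[n],cv2.COLOR_BGR2HSV)
    x0,y0,x1,y1=boxes[n]["shelf"]
    m=cv2.inRange(g[y0-6:y1+6,x0-6:x1+6],(0,0,170),(180,60,255)); m=cv2.morphologyEx(m,cv2.MORPH_CLOSE,np.ones((15,15)))
    c=max(cv2.findContours(m,0,2)[0],key=cv2.contourArea); p=cv2.boxPoints(cv2.minAreaRect(cv2.convexHull(c)))+[x0-6,y0-6]
    print(n,'shelf corners',[onz(C[n],*q,.03).round(3)[:2] for q in p])
E
```

```text
top
 red []
 brass [(np.int32(37), array([249.27027027, 220.32432432]))]
 yel [(np.int32(197), array([173.68527919, 242.58375635])), (np.int32(20), array([131.9 , 234.05])), (np.int32(17), array([150.41176471, 239.11764706]))]
side
 red [(np.int32(24), array([298.33333333, 147.54166667]))]
 brass [(np.int32(23), array([269.7826087 , 206.91304348]))]
 yel [(np.int32(110), array([273.19090909, 268.34545455])), (np.int32(14), array([254.28571429, 283.5       ])), (np.int32(13), array([263.38461538, 270.38461538]))]
top shelf corners [array([0.473, 0.434]), array([0.576, 0.41 ]), array([0.53, 0.22]), array([0.428, 0.244])]
side shelf corners [array([0.573, 0.412]), array([0.531, 0.208]), array([0.429, 0.251]), array([0.479, 0.446])]
```

View pics/c1.png

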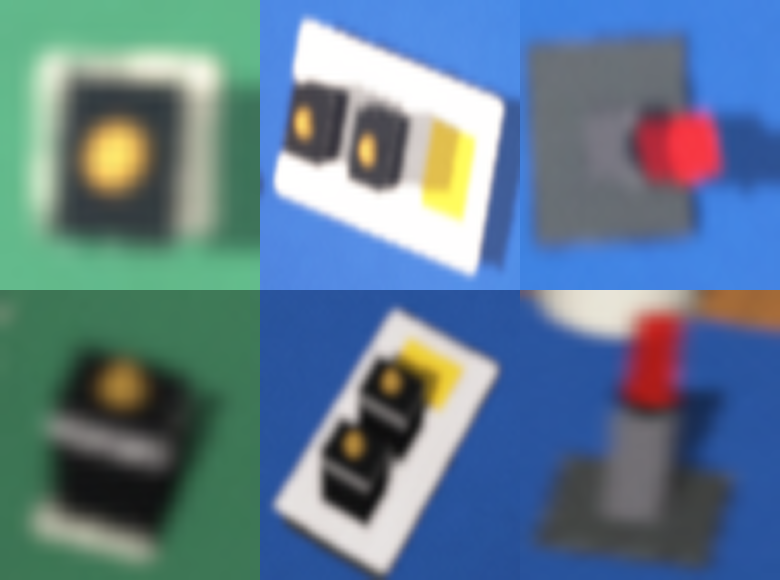

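The crops show the connector centred on the module, the yellow place at the shelf's -y end next to two neighbours, and the red handle upright on its grey tube. Next I triangulate these.

```bash
python3 - <<'E'
from h import *
C={n:get_calibration(n) for n in("top","side")}
def tri(a,b): 
    p,e=meet(ray(C["top"],*a),ray(C["side"],*b)); return p.round(4),round(e,4)
print('brass',tri((249.3,220.3),(269.8,206.9)))
for n,uv in(("top",(173.7,242.6)),("side",(274.,268))): print('yellow',onz(C[n],*uv,.03).round(3))
print('nb', tri((131.9,234),(254.3,283.5)), tri((150.4,239.1),(263.4,270.4)))
# probe: handle top centre; top-crop scale 260/40, side 260/27,290/38
tt=(340+692/6.5-520/6.5,215+146*35/290); ts=(285+(660-520)*27/260,138+(318-290)*38/290)
print('probe top',tri(tt,ts))
bt=(340+613/6.5-80,215+140*35/290)
fx=[(528,40),(688,36),(694,242),(537,247)]
print('foot',[onz(C["top"],340+(x-520)/6.5,215+y*35/290,.008)[:2].round(3) for x,y in fx])
# module bottom/land corners in top view
print('land',[onz(C["top"],240+x*22/260,208+y*24/290,.014)[:2].round(3) for x,y in((35,55),(222,52),(218,235),(32,236))])
print('modtop',[onz(C["top"],240+x*22/260,208+y*24/290,.074)[:2].round(3) for x,y in((68,80),(182,78),(175,240),(50,237))])
E
```

```text
brass (array([0.5615, 0.0343, 0.0748]), np.float64(0.0004))
yellow [0.489 0.273 0.03 ]
yellow [0.481 0.267 0.03 ]
nb (array([0.5156, 0.3857, 0.0923]), np.float64(0.0003)) (array([0.5017, 0.329 , 0.0922]), np.float64(0.0004))
probe top (array([ 0.5283, -0.3027,  0.1402]), np.float64(0.0014))
foot [array([ 0.567, -0.262]), array([ 0.569, -0.343]), array([ 0.489, -0.345]), array([ 0.487, -0.266])]
land [array([0.587, 0.056]), array([0.588, 0.005]), array([0.54 , 0.006]), array([0.539, 0.056])]
modtop [array([0.579, 0.045]), array([0.58 , 0.016]), array([0.539, 0.017]), array([0.539, 0.049])]
```

{"op": "play_rows", "data": {"deltas": [[-0.53,-0.444,0,0,0,0.31,0],[-0.53,-0.444,0,0,0,0.31,0],[-0.53,-0.444,0,0,0,0.31,0],[-0.53,-0.444,0,0,0,0.31,0],[-0.53,-0.444,0,0,0,0.31,0],[-0.53,-0.444,0,0,0,0.31,0],[-0.53,-0.444,0,0,0,0.31,0],[-0.53,-0.444,0,0,0,0.31,0]]}}

```text
clock: 0.95
position: [0.3653, 0.3135, 0.2085]
tool_rot: [3.142, 0.002, 2.217]
force: [-0.9, 1.1, -0.3]
grip_width: 0.0853
finger_force: 0.0
```

```bash
cat >> h.py <<'E'
def go(x,y,z,yawdeg):
    s=observe(); T=R.from_euler('xyz',s["tool_rot"]); G=R.from_euler('xyz',[np.pi,0,np.radians(yawdeg)])
    d=T.inv().apply(np.array([x,y,z])-s["position"])/.5; w=(T.inv()*G).as_rotvec()/np.radians(120)
    print('go',np.r_[d,w].round(4),'t',s["clock"],'pos',s["position"].round(4),'rot',np.degrees(s["tool_rot"]).round(2),'F',s["force"].round(2),s["grip_width"].round(4),s["finger_force"])
E
python3 -c "
from h import *
go(.561,.034,.21,90)"
```

```text
Traceback (most recent call last):
  File "h.py", line 20, in go
    print('go',np.r_[d,w].round(4),'t',s["clock"],'pos',s["position"].round(4),'rot',np.degrees(s["tool_rot"]).round(2),'F',s["force"].round(2),s["grip_width"].round(4),s["finger_force"])
                                                                                                                                                ^^^^^^^^^^^^^^^^^^^^^
AttributeError: 'float' object has no attribute 'round'
```

```bash
sed -i 's/s\["grip_width"\].round(4)/s["grip_width"]/' h.py
python3 -c "
from h import *
go(.561,.034,.21,90)"
```

```text
go [-6.819e-01 -2.420e-02 -1.800e-03  3.000e-04  7.000e-04  3.087e-01] t 0.95 pos [0.3653 0.3135 0.2085] rot [1.8000e+02 9.0000e-02 1.2704e+02] F [-0.94  1.12 -0.3 ] 0.08532348326863604 0.0
```

{"op": "play_rows", "data": {"deltas": [[-0.682,-0.024,-0.002,0,0,0.309,0],[-0.682,-0.024,-0.002,0,0,0.309,0],[-0.682,-0.024,-0.002,0,0,0.309,0],[-0.682,-0.024,-0.002,0,0,0.309,0],[-0.682,-0.024,-0.002,0,0,0.309,0],[-0.682,-0.024,-0.002,0,0,0.309,0],[-0.682,-0.024,-0.002,0,0,0.309,0],[-0.682,-0.024,-0.002,0,0,0.309,0],[-0.682,-0.024,-0.002,0,0,0.309,0],[-0.682,-0.024,-0.002,0,0,0.309,0]]}}

```text
clock: 1.95
position: [0.5596, 0.0416, 0.2091]
tool_rot: [-3.141, -0.0, 1.579]
force: [0.1, -0.4, 0.6]
grip_width: 0.0854
finger_force: 0.0
```

```bash
python3 - <<'E'
from h import *
import pickle
go(.561,.034,.21,90)
c=get_calibration("wrist"); im=grab_frame("wrist")[:,:,::-1]; cv2.imwrite("pics/w1.png",im); pickle.dump(c,open("w1.pkl","wb"))
E
```

```text
go [-0.0152  0.0027 -0.0018 -0.0003 -0.0002  0.0037] t 1.95 pos [0.5596 0.0416 0.2091] rot [-1.7996e+02 -2.0000e-02  9.0440e+01] F [ 0.08 -0.39  0.64] 0.08540152243178538 0.0
```

View pics/w1.png

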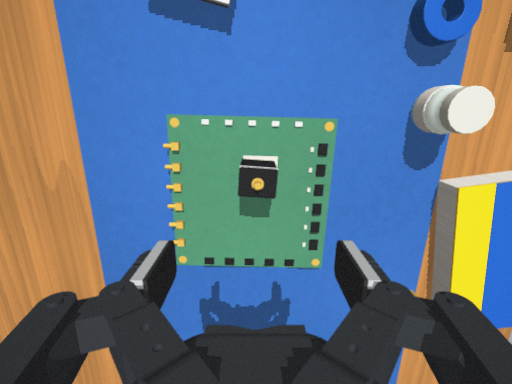

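The wrist view shows the module's top face at about (238–277, 165–198) with its connector at (258,184), nearly square to the tool.

```bash
python3 - <<'E'
from h import *
import pickle
c=pickle.load(open("w1.pkl","rb")); im=cv2.imread("pics/w1.png")
x0,y0=225,145; g=cv2.cvtColor(im,cv2.COLOR_BGR2HSV)[y0:215,x0:295]
m=cv2.inRange(g,(0,0,0),(180,120,75)); m=cv2.morphologyEx(m,cv2.MORPH_CLOSE,np.ones((9,9)))
m2=cv2.inRange(g,(15,100,120),(36,255,255)); ce=cv2.connectedComponentsWithStats(m2); i=1+np.argmax(ce[2][1:,4]); b=ce[3][i]+[x0,y0]
t=get_calibration("top"); p,e=meet(ray(c,*b),ray(t,249.3,220.3)); print('brass',b,p.round(4),e, onz(c,*b,.084).round(4))
k=max(cv2.findContours(m,0,2)[0],key=cv2.contourArea).reshape(-1,2)+[x0,y0]
q=cv2.approxPolyDP(k,3,True).reshape(-1,2); print(q.tolist())
for u in q: print(u,onz(c,*map(float,u),.074).round(4)[:2])
E
```

```text
brass [257.18604651 183.45736434] [0.5627 0.0344 0.075 ] 0.0018067211764231958 [0.5635 0.0368 0.084 ]
[[242, 160], [239, 195], [274, 197], [273, 162]]
[242 160] [0.5463 0.0611]
[239 195] [0.5426 0.02  ]
[274 197] [0.5833 0.0178]
[273 162] [0.5811 0.0591]
```

```bash
python3 -c "
from h import *
go(.563,.0365,.032,87)"
```

```text
go [-1.080e-02  6.900e-03  3.544e-01 -2.000e-04 -2.000e-04  2.890e-02] t 2.0 pos [0.5596 0.0418 0.2092] rot [-1.7998e+02 -3.0000e-02  9.0470e+01] F [ 0.4  -0.02 -0.15] 0.08533290025538606 0.0
```

{"op": "play_rows", "data": {"deltas": [[-0.011,0.007,0.09,0,0,0.029,0],[-0.011,0.007,0.18,0,0,0.029,0],[-0.011,0.007,0.26,0,0,0.029,0],[-0.011,0.007,0.32,0,0,0.029,0],[-0.011,0.007,0.354,0,0,0.029,0],[-0.011,0.007,0.354,0,0,0.029,0],[-0.011,0.007,0.354,0,0,0.029,0.3],[-0.011,0.007,0.354,0,0,0.029,0.5],[-0.011,0.007,0.354,0,0,0.029,0.7],[-0.011,0.007,0.354,0,0,0.029,0.8]], "newtons": 40}}

```text
clock: 3.0
position: [0.5642, 0.0354, 0.0336]
tool_rot: [3.14, -0.001, 1.517]
force: [-2.6, 1.6, 9.5]
grip_width: 0.0433
finger_force: 40.5
```

{"op": "play_rows", "data": {"deltas": [[0,0,0,0,0,0,0.8],[0,0,0,0,0,0,0.8],[0,0,0,0,0,0,0.8],[0,0,0,0,0,0,0.8]]}}

```text
clock: 3.4
position: [0.5642, 0.0353, 0.0336]
tool_rot: [3.14, -0.001, 1.517]
force: [-2.7, 0.7, 10.8]
grip_width: 0.0433
finger_force: 40.5
```

```bash
python3 -c "
from h import *
go(.563,.0365,.17,87)"
```

```text
go [ 0.0024 -0.0021 -0.2729  0.0008 -0.0004 -0.0008] t 3.4 pos [0.5642 0.0353 0.0336] rot [ 1.7991e+02 -4.0000e-02  8.6900e+01] F [-2.66  0.67 10.82] 0.04326554978921791 40.518139600753784
```

{"op": "play_rows", "data": {"deltas": [[0,0,-0.1,0,0,0,0.8],[0,0,-0.2,0,0,0,0.8],[0,0,-0.29,0,0,0,0.8],[0,0,-0.29,0,0,0,0.8]]}}

```text
clock: 3.8
position: [0.5662, 0.0351, 0.1834]
tool_rot: [3.133, -0.002, 1.516]
force: [0.6, -0.7, -2.1]
grip_width: 0.0428
finger_force: 43.1
```

```bash
python3 -c "
from h import *
go(.51,.19,.20,76.3)"
```

```text
go [ 0.3033 -0.1289 -0.0335  0.004  -0.0016  0.0881] t 3.8 pos [0.5662 0.0351 0.1834] rot [ 1.7951e+02 -1.4000e-01  8.6880e+01] F [ 0.62 -0.67 -2.12] 0.042839646814829734 43.1159770488739
```

{"op": "play_rows", "data": {"deltas": [[0.303,-0.129,-0.033,0.004,-0.002,0.088,0.8],[0.303,-0.129,-0.033,0.004,-0.002,0.088,0.8],[0.303,-0.129,-0.033,0.004,-0.002,0.088,0.8],[0.303,-0.129,-0.033,0.004,-0.002,0.088,0.8],[0.303,-0.129,-0.033,0.004,-0.002,0.088,0.8],[0.303,-0.129,-0.033,0.004,-0.002,0.088,0.8]]}}

```text
clock: 4.4
position: [0.5073, 0.1896, 0.1939]
tool_rot: [-3.134, 0.005, 1.333]
force: [0.8, 0.2, -2.1]
grip_width: 0.0432
finger_force: 43.1
```

```bash
python3 - <<'E'
from h import *
import pickle
go(.488,.272,.1,76.3)
c=get_calibration("wrist"); im=grab_frame("wrist")[:,:,::-1]; cv2.imwrite("pics/w2.png",im); pickle.dump(c,open("w2.pkl","wb"))
E
```

```text
go [ 0.1521 -0.0749  0.1876 -0.0037  0.0024  0.0005] t 4.4 pos [0.5073 0.1896 0.1939] rot [-179.56    0.29   76.36] F [ 0.82  0.18 -2.09] 0.04320756808003973 43.06720554828644
```

View pics/w2.png

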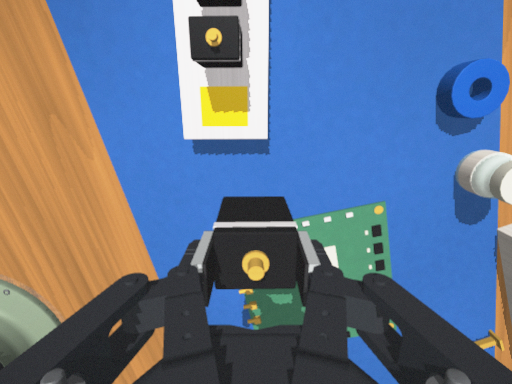

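The wrist view shows the yellow place at about (201–248, 87–126), a neighbour behind it at (215,38) and the held module's connector at (256,264).

```bash
python3 - <<'E'
from h import *
import pickle
c=pickle.load(open("w2.pkl","rb")); im=cv2.imread("pics/w2.png"); g=cv2.cvtColor(im,cv2.COLOR_BGR2HSV)
def big(box,lo=(18,120,90)):
    x0,y0,x1,y1=box; m=cv2.inRange(g[y0:y1,x0:x1],lo,(36,255,255)); m=cv2.morphologyEx(m,3,np.ones((3,3)))
    return max(cv2.findContours(m,0,2)[0],key=cv2.contourArea).reshape(-1,2).astype(np.float32)+[x0,y0]
k=big((190,75,260,135)).astype(np.float32); q=cv2.boxPoints(cv2.minAreaRect(k)); P=np.array([onz(c,*u,.03)[:2] for u in q]); print(q.round(1).tolist()); print(P.round(4),P.mean(0))
for i in range(4):
    d=P[(i+1)%4]-P[i]; print(np.linalg.norm(d).round(4),np.degrees(np.arctan2(d[1],d[0])).round(1))
uc=q.mean(0); t=get_calibration("top")
print('two-view',meet(ray(c,*uc),ray(t,173.7,242.6)))
b=big((235,245,275,285),(12,90,90)).mean(0); s=observe()["position"]; h=onz(c,*b,s[2]+.0504); T=R.from_euler('xyz',observe()["tool_rot"]); print('held',b,h.round(4),'tool offset',T.inv().apply(h-s).round(4))
E
```

```text
[[200.0, 87.0], [247.0, 87.0], [247.0, 125.0], [200.0, 125.0]]
[[0.4698 0.299 ]
 [0.5216 0.2864]
 [0.5113 0.2457]
 [0.4574 0.2588]] [0.49003266 0.27246458]
0.0533 -13.7
0.0419 -104.2
0.0555 166.4
0.042 72.8
two-view (array([0.48933931, 0.27309264, 0.02747634]), np.float64(0.0011036569939227908))
held [255.75       265.63888889] [0.51   0.1919 0.2443] tool offset [ 0.0032  0.0013 -0.0504]
```

```bash
python3 -c "
from h import *
go(.489,.271,.12,76.3)"
```

```text
go [ 1.515e-01 -7.390e-02  1.475e-01 -3.700e-03  2.500e-03 -1.000e-04] t 4.45 pos [0.5076 0.1889 0.1939] rot [-179.56    0.3    76.29] F [ 0.93 -0.44 -1.07] 0.043037421823543184 43.06782066822052
```

{"op": "play_rows", "data": {"deltas": [[0.08,-0.04,0.05,-0.004,0.0025,0,0.8],[0.1515,-0.074,0.1,-0.004,0.0025,0,0.8],[0.1515,-0.074,0.148,-0.004,0.0025,0,0.8],[0.1515,-0.074,0.148,-0.004,0.0025,0,0.8],[0.1515,-0.074,0.148,-0.004,0.0025,0,0.8],[0.1515,-0.074,0.148,-0.004,0.0025,0,0.8]]}}

```text
clock: 5.05
position: [0.4899, 0.2707, 0.1211]
tool_rot: [3.14, -0.001, 1.33]
force: [0.1, -0.8, -1.4]
grip_width: 0.043
finger_force: 43.0
```

```bash
python3 -c "
from h import *
go(.489,.271,.0505,76.3)"
```

```text
go [-0.     -0.0022  0.1412  0.0009 -0.0006 -0.0009] t 5.05 pos [0.4899 0.2707 0.1211] rot [ 1.799e+02 -7.000e-02  7.620e+01] F [ 0.06 -0.84 -1.4 ] 0.04300480011929583 43.00445795059204
```

{"op": "play_rows", "data": {"deltas": [[0,-0.002,0.04,0,0,0,0.8],[0,-0.002,0.08,0,0,0,0.8],[0,-0.002,0.11,0,0,0,0.8],[0,-0.002,0.125,0,0,0,0.8],[0,-0.002,0.135,0,0,0,0.8],[0,-0.002,0.141,0,0,0,0.8],[0,-0.002,0.144,0,0,0,0.8],[0,-0.002,0.144,0,0,0,0.8],[0,-0.002,0.144,0,0,0,0.8]]}}

```text
clock: 5.95
position: [0.488, 0.2724, 0.0494]
tool_rot: [3.141, -0.002, 1.332]
force: [-9.1, -2.8, 23.9]
grip_width: 0.043
finger_force: 46.1
```

{"op": "play_rows", "data": {"deltas": [[0,0,-0.003,0,0,0,0.8],[0,0,-0.003,0,0,0,0.3],[0,0,-0.003,0,0,0,0.1],[0,0,-0.003,0,0,0,0],[0,0,-0.003,0,0,0,0],[0,0,-0.1,0,0,0,0],[0,0,-0.2,0,0,0,0],[0,0,-0.3,0,0,0,0],[0,0,-0.3,0,0,0,0],[0,0,-0.3,0,0,0,0]]}}

```text
clock: 6.95
position: [0.4879, 0.2726, 0.1987]
tool_rot: [3.14, -0.002, 1.333]
force: [-0.4, 1.1, -1.6]
grip_width: 0.0853
finger_force: 0.0
```

```bash
python3 - <<'E'
from h import *
import pickle
go(.55,.06,.20,90); go(.45,-.12,.23,90)
c=get_calibration("wrist"); im=grab_frame("wrist")[:,:,::-1]; cv2.imwrite("pics/w3.png",im); pickle.dump(c,open("w3.pkl","wb"))
E
```

```text
go [-0.3839  0.221  -0.0032  0.0008 -0.0009 -0.1137] t 6.95 pos [0.4879 0.2726 0.1987] rot [ 1.7992e+02 -1.2000e-01  7.6360e+01] F [-0.37  1.11 -1.63] 0.0852969764608527 0.0
go [-0.7808  0.1116 -0.0642  0.0008 -0.0009 -0.1137] t 6.95 pos [0.4879 0.2726 0.1987] rot [ 1.7992e+02 -1.2000e-01  7.6360e+01] F [-0.37  1.11 -1.63] 0.0852969764608527 0.0
```

View pics/w3.png

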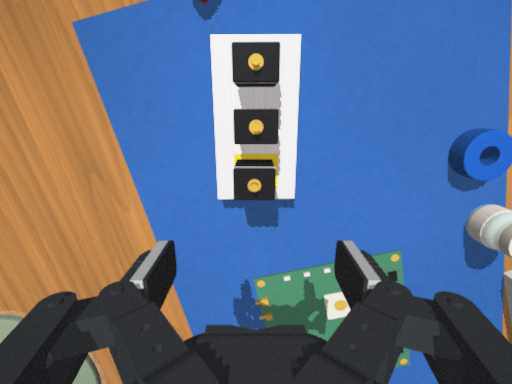

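The module stands square and in line; its connector is at (254,185) and the neighbours' are at (256,127) and (256,61). The gold spot shows on the white land at about (340,305).

```bash
python3 - <<'E'
from h import *
import pickle
c=pickle.load(open("w3.pkl","rb")); im=cv2.imread("pics/w3.png"); g=cv2.cvtColor(im,cv2.COLOR_BGR2HSV)
def cen(box,lo=(12,90,90)):
    x0,y0,x1,y1=box; m=cv2.inRange(g[y0:y1,x0:x1],lo,(36,255,255)); k=max(cv2.findContours(m,0,2)[0],key=cv2.contourArea); print(cv2.contourArea(k)); return np.array(cv2.minEnclosingCircle(k)[0])+[x0,y0]
P=[onz(c,*cen(b),.1)[:2] for b in((242,175,265,195),(245,115,268,138),(245,50,268,74))]
print(np.round(P,4), P[2]-P[1],P[1]-P[0], 'ideal',2*P[1]-P[2])
u=cen((330,294,352,320)); print('spot',u,onz(c,*u,.014).round(4))
E
```

```text
147.0
176.0
208.5
[[0.4888 0.2739]
 [0.5038 0.3296]
 [0.5168 0.3844]] [0.01298879 0.05489363] [0.01506411 0.05567054] ideal [0.4908379 0.274658 ]
83.0
spot [340.5 304.5] [0.5673 0.0323 0.014 ]
```

```bash
python3 -c "
from h import *
go(.528,-.18,.25,91)"
```

```text
go [-8.597e-01  2.924e-01 -1.053e-01  1.000e-04 -2.000e-04 -1.221e-01] t 7.0 pos [0.4874 0.2722 0.1975] rot [ 1.7999e+02 -2.0000e-02  7.6350e+01] F [-1.07  0.22 -0.68] 0.08552723053203219 0.0
```

{"op": "play_rows", "data": {"deltas": [[-0.86,0.29,-0.105,0,0,-0.122,0],[-0.86,0.29,-0.105,0,0,-0.122,0],[-0.86,0.29,-0.105,0,0,-0.122,0],[-0.86,0.29,-0.105,0,0,-0.122,0],[-0.86,0.29,-0.105,0,0,-0.122,0],[-0.86,0.29,-0.105,0,0,-0.122,0],[-0.86,0.29,-0.105,0,0,-0.122,0],[-0.86,0.29,-0.105,0,0,-0.122,0],[-0.86,0.29,-0.105,0,0,-0.122,0],[-0.86,0.29,-0.105,0,0,-0.122,0]]}}

```text
clock: 8.0
position: [0.5258, -0.1862, 0.2496]
tool_rot: [-3.141, 0.002, 1.581]
force: [0.4, 1.0, 0.7]
grip_width: 0.0857
finger_force: 0.0
```

```bash
python3 -c "
from h import *
go(.528,-.303,.25,91)"
```

```text
go [-0.2336  0.0021 -0.0003 -0.0004  0.0011 -0.0035] t 8.0 pos [ 0.5258 -0.1862  0.2496] rot [-1.7995e+02  1.3000e-01  9.0580e+01] F [0.38 0.99 0.72] 0.08573389280844888 0.0
```

{"op": "play_rows", "data": {"deltas": [[-0.09,0.002,0,0,0.001,-0.003,0],[-0.18,0.002,0,0,0.001,-0.003,0],[-0.234,0.002,0,0,0.001,-0.003,0],[-0.234,0.002,0,0,0.001,-0.003,0],[-0.234,0.002,0,0,0.001,-0.003,0]]}}

```text
clock: 8.5
position: [0.5294, -0.2969, 0.2486]
tool_rot: [-3.14, -0.003, 1.593]
force: [0.6, 0.0, -0.2]
grip_width: 0.0849
finger_force: 0.0
```

```bash
python3 - <<'E'
from h import *
import pickle
go(.528,-.303,.25,91)
c=get_calibration("wrist"); im=grab_frame("wrist")[:,:,::-1]; cv2.imwrite("pics/w4.png",im); pickle.dump(c,open("w4.pkl","wb"))
g=cv2.cvtColor(im.copy(),cv2.COLOR_BGR2HSV); m=cv2.inRange(g,(0,120,60),(8,255,255))|cv2.inRange(g,(172,120,60),(180,255,255)); m[:, :120]=0
k=max(cv2.findContours(m,0,2)[0],key=cv2.contourArea)
print(cv2.boundingRect(k),cv2.approxPolyDP(k,3,True).reshape(-1,2).tolist())
E
```

```text
go [-0.0122 -0.003  -0.0028 -0.0008 -0.0015  0.0023] t 8.5 pos [ 0.5294 -0.2969  0.2486] rot [-179.9    -0.18   91.27] F [ 0.6   0.   -0.16] 0.08494488238701194 0.0
(246, 168, 22, 31) [[263, 168], [247, 171], [246, 185], [251, 198], [267, 194]]
```

View pics/w4.png

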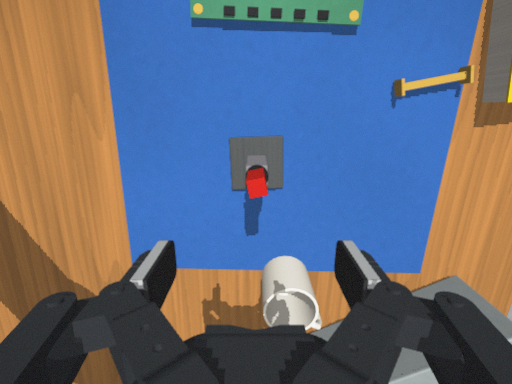

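The wrist view shows the handle's top face at about (256,184), slightly turned relative to the foot, with the mug clear behind it at (290,295).

```bash
python3 - <<'E'
from h import *
import pickle
c=pickle.load(open("w4.pkl","rb")); im=cv2.imread("pics/w4.png"); 
print(im[166:202:2,258,2], im[184,240:274,2])
m=((im[:,:,2]>215)&(im[:,:,1]<80)).astype(np.uint8); m[:,:200]=0;m[:,300:]=0
k=max(cv2.findContours(m,0,2)[0],key=cv2.contourArea); q=cv2.boxPoints(cv2.minAreaRect(k)); P=np.array([onz(c,*u,.141)[:2] for u in q]); print(q.round(1).tolist(),P.round(4).tolist(),P.mean(0))
for i in range(4):
    d=P[(i+1)%4]-P[i]; print(np.linalg.norm(d).round(4),np.degrees(np.arctan2(d[1],d[0])).round(1))
C=get_calibration("top"); tt=(340+692/6.5-80,215+146*35/290); print(meet(ray(c,*q.mean(0)),ray(C,*tt)))
d=np.array([onz(c,*u,.141)[:2] for u in((251,198.),(267,194.))]); print(d, np.degrees(np.arctan2(*(d[1]-d[0])[::-1])))
print('foot',np.mean([onz(c,*u,.008)[:2] for u in((230,137),(283,136),(285,187),(231,190))],0))
E
```

```text
[ 42 102 173 173 173 175 209 225 224 225 225 224 224 224 224 214  45  45] [ 97  94  94  96  94  78 144 209 224 224 225 226 225 225 225 224 225 225
 225 223 224 225 225 226 224 205 157 125 105  97  98 100  96  97]
[[246.5, 180.5], [263.3999938964844, 177.10000610351562], [266.79998779296875, 194.0], [249.89999389648438, 197.39999389648438]] [[0.5218, -0.2935], [0.5393, -0.2895], [0.5434, -0.3078], [0.5256, -0.312]] [ 0.53250048 -0.30069278]
0.0179 12.9
0.0188 -77.2
0.0183 -166.8
0.0188 101.7
(array([ 0.53121168, -0.27428129,  0.23078593]), np.float64(0.000979556256017908))
[[ 0.52678222 -0.31258312]
 [ 0.54359848 -0.30775284]] 16.026111586809808
foot [ 0.53392629 -0.30110919]
```

```bash
python3 -c "
from h import *
C=get_calibration('side');import pickle;c=pickle.load(open('w4.pkl','rb'))
print(meet(ray(c,256.6,187.2),ray(C,299.5,141.7)))
go(.532,-.301,.103,103.5)"
```

```text
(array([ 0.52998078, -0.30101438,  0.14108081]), np.float64(0.005017397373652073))
go [-0.0109  0.0046  0.2918 -0.0004 -0.0016 -0.1012] t 8.55 pos [ 0.5297 -0.2961  0.2489] rot [-179.93   -0.19   91.35] F [ 0.34  1.53 -0.24] 0.08538726127913104 0.0
```

{"op": "play_rows", "data": {"deltas": [[-0.011,0.005,0.03,0,-0.0016,-0.06,0],[-0.011,0.005,0.08,0,-0.0016,-0.101,0],[-0.011,0.005,0.15,0,-0.0016,-0.101,0],[-0.011,0.005,0.21,0,-0.0016,-0.101,0],[-0.011,0.005,0.26,0,-0.0016,-0.101,0],[-0.011,0.005,0.291,0,-0.0016,-0.101,0],[-0.011,0.005,0.291,0,-0.0016,-0.101,0],[-0.011,0.005,0.291,0,-0.0016,-0.101,0.3]]}}

```text
clock: 9.35
position: [0.533, -0.3018, 0.1053]
tool_rot: [3.141, 0.001, 1.806]
force: [-0.1, -0.3, -0.1]
grip_width: 0.073
finger_force: 0.0
```

```bash
python3 - <<'E'
from h import *
go(.532,-.301,.103,103.5)
cv2.imwrite("pics/w5.png",grab_frame("wrist")[150:,60:450,::-1])
E
```

```text
go [ 0.002  -0.0016  0.0046  0.0005  0.0007 -0.0001] t 9.35 pos [ 0.533  -0.3018  0.1053] rot [1.7995e+02 9.0000e-02 1.0349e+02] F [-0.12 -0.28 -0.12] 0.07298505023214003 0.0
```

View pics/w5.png

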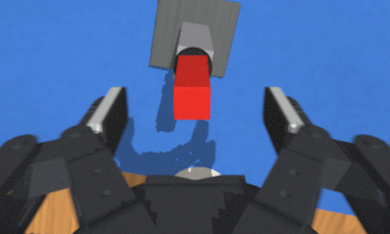

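The handle, at (192,95) in the crop, is square to the fingers and centred between them. I close on it.

{"op": "play_rows", "data": {"deltas": [[0,0,0.003,0,0,0,0.5],[0,0,0.003,0,0,0,0.7],[0,0,0.003,0,0,0,0.85],[0,0,0.003,0,0,0,1],[0,0,0.003,0,0,0,1],[0,0,0.003,0,0,0,1]], "newtons": 60}}

```text
clock: 10.0
position: [0.5326, -0.3023, 0.1037]
tool_rot: [3.141, 0.002, 1.805]
force: [-2.7, 0.5, 6.7]
grip_width: 0.0183
finger_force: 59.4
```

{"op": "play_rows", "data": {"deltas": [[0,0,-0.06,0,0,0,1],[0,0,-0.12,0,0,0,1],[0,0,-0.18,0,0,0,1],[0,0,-0.24,0,0,0,1],[0,0,-0.27,0,0,0,1],[0,0,-0.27,0,0,0,1],[0,0,-0.27,0,0,0,1]]}}

```text
clock: 10.7
position: [0.5324, -0.3017, 0.2378]
tool_rot: [3.141, 0.001, 1.806]
force: [-0.0, 1.0, -1.3]
grip_width: 0.0186
finger_force: 58.9
```

```bash
python3 -c "
from h import *
go(.567,-.10,.24,100)
import cv2
cv2.imwrite('pics/s6.png',grab_frame('side')[:,:,::-1]);print(get_calibration('wrist')['xyz'])
im=cv2.imread('pics/s6.png')[40:240,200:420];cv2.imwrite('pics/s6c.png',cv2.resize(im,None,fx=2.7,fy=2.7,interpolation=cv2.INTER_CUBIC))"
```

```text
go [ 3.762e-01  1.612e-01 -4.700e-03  3.000e-04  5.000e-04  2.880e-02] t 10.7 pos [ 0.5324 -0.3017  0.2378] rot [1.7996e+02 6.0000e-02 1.0346e+02] F [-0.05  0.97 -1.31] 0.01860158521744347 58.85043561458588
[ 0.5161359  -0.2274538   0.40401834]
```

View pics/s6c.png

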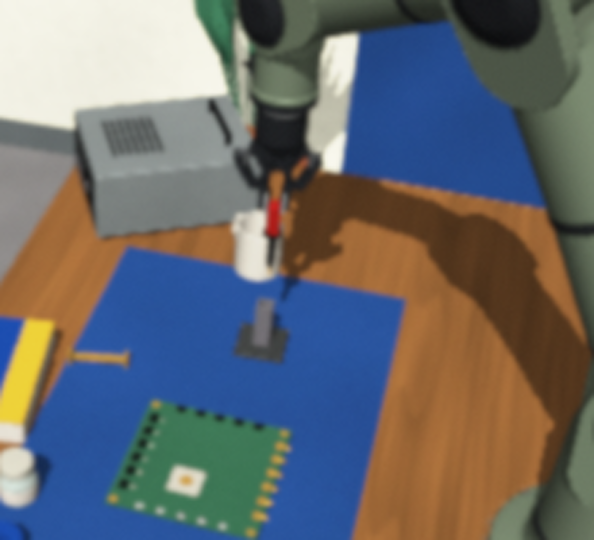

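The probe is lifted clear of the stand and upright, and the gold spot is visible on the white land at crop (186,481). I measure the spot from side and top now, and with the wrist camera from closer by.

{"op": "play_rows", "data": {"deltas": [[0.09,0.04,-0.005,0,0,0.03,1],[0.18,0.08,-0.005,0,0,0.03,1],[0.27,0.12,-0.005,0,0,0.03,1],[0.34,0.15,-0.005,0,0,0.03,1],[0.376,0.161,-0.005,0,0,0.03,1],[0.376,0.161,-0.005,0,0,0.03,1],[0.376,0.161,-0.005,0,0,0.03,1]]}}

```text
clock: 11.45
position: [0.5667, -0.1005, 0.2397]
tool_rot: [-3.141, 0.001, 1.743]
force: [-0.3, -0.8, 0.1]
grip_width: 0.0184
finger_force: 58.9
```

```bash
cat > spot.py <<'E'
from h import *
import sys
C={};U={}
for n,(x0,y0,x1,y1) in dict(top=(238,206,266,236),side=(255,200,285,232),wrist=(100,0,400,330)).items():
    C[n]=get_calibration(n); im=grab_frame(n)[:,:,::-1].copy(); cv2.imwrite(f"pics/sp_{n}.png",im); g=cv2.cvtColor(im,cv2.COLOR_BGR2HSV)[y0:y1,x0:x1]
    w=cv2.inRange(g,(0,0,150),(180,60,255)); w=cv2.morphologyEx(w,3,np.ones((5,5)))
    y=cv2.inRange(g,(10,70,90),(36,255,255))
    best=None
    for k in cv2.findContours(y,0,2)[0]:   # gold blob surrounded by white
        m=np.zeros_like(y); cv2.drawContours(m,[k],-1,255,-1); ring=cv2.dilate(m,np.ones((7,7)))&~cv2.dilate(m,np.ones((3,3)))
        f=(w[ring>0]>0).mean(); a=cv2.contourArea(k)
        if f>.6 and (best is None or a>best[0]): best=(a,np.array(cv2.minEnclosingCircle(k)[0])+[x0,y0])
    if best: U[n]=best[1]; print(n,best,onz(C[n],*best[1],.014).round(4))
N=list(U)
for i in range(len(N)):
    for j in range(i): print(N[j],N[i],meet(ray(C[N[j]],*U[N[j]]),ray(C[N[i]],*U[N[i]])))
go(.567,.032,.15,95)
E
python3 spot.py
```

```text
top (12.0, array([250.28571415, 219.64285755])) [0.5645 0.0323 0.014 ]
side (8.5, array([268.5, 217.5])) [0.5646 0.0338 0.014 ]
wrist (166.0, array([271.86842346,  61.44736862])) [0.5675 0.0333 0.014 ]
top side (array([0.56475078, 0.03232509, 0.01235331]), np.float64(0.00039436017583979467))
top wrist (array([0.56578706, 0.03193125, 0.02405708]), np.float64(0.0027721630582959846))
side wrist (array([0.56615287, 0.0331646 , 0.01307133]), np.float64(0.0027363532506111156))
go [2.635e-01 4.580e-02 1.799e-01 1.000e-04 7.000e-04 3.960e-02] t 11.6 pos [ 0.5667 -0.1016  0.2402] rot [1.7999e+02 9.0000e-02 9.9750e+01] F [-0.19 -0.29 -0.37] 0.01828845282129383 58.90581786632538
```

{"op": "play_rows", "data": {"deltas": [[0.09,0.015,0.03,0,0,0.04,1],[0.18,0.03,0.08,0,0,0.04,1],[0.26,0.043,0.13,0,0,0.04,1],[0.263,0.046,0.18,0,0,0.04,1],[0.263,0.046,0.2,0,0,0.04,1],[0.263,0.046,0.21,0,0,0.04,1],[0.263,0.046,0.21,0,0,0.04,1],[0.263,0.046,0.21,0,0,0.04,1]]}}

```text
clock: 12.4
position: [0.5678, 0.0319, 0.1363]
tool_rot: [3.14, 0.001, 1.657]
force: [-0.0, 0.2, -0.1]
grip_width: 0.0185
finger_force: 58.9
```

```bash
python3 -c "
from h import *
cv2.imwrite('pics/w7.png',grab_frame('wrist')[60:360,100:400,::-1])
for _ in range(6): grab_frame('top'); print(observe()['force'].round(2))
go(.5665,.032,.102,95)"
```

```text
[-0.37  0.04 -1.  ]
[-1.08  0.86 -0.58]
[-0.03  0.67 -0.56]
[ 1.05 -1.08 -0.21]
[-0.13 -0.34 -0.19]
[-0.21 -0.36 -0.44]
go [-0.0018 -0.0021  0.0672  0.0006  0.0005  0.0004] t 12.75 pos [0.5674 0.033  0.1356] rot [1.7993e+02 6.0000e-02 9.5050e+01] F [-0.21 -0.36 -0.44] 0.018775266380163785 58.88401508331299
```

View pics/w7.png

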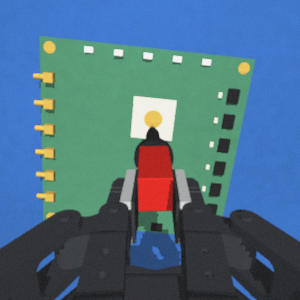

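The probe hangs upright, with its nose at crop (153,128) just below the spot at (153,119), as expected from this height. I lower it slowly.

{"op": "play_rows", "data": {"deltas": [[-0.002,-0.002,0.02,0,0,0,1],[-0.002,-0.002,0.035,0,0,0,1],[-0.002,-0.002,0.045,0,0,0,1],[-0.002,-0.002,0.051,0,0,0,1],[-0.002,-0.002,0.055,0,0,0,1],[-0.002,-0.002,0.058,0,0,0,1],[-0.002,-0.002,0.061,0,0,0,1],[-0.002,-0.002,0.064,0,0,0,1],[-0.002,-0.002,0.064,0,0,0,1],[-0.002,-0.002,0.064,0,0,0,1]]}}

```text
clock: 13.75
position: [0.5665, 0.032, 0.1034]
tool_rot: [3.141, 0.001, 1.659]
force: [-0.9, -0.2, 1.8]
grip_width: 0.0184
finger_force: 59.2
```

```bash
python3 -c "
from h import *
F=[]
for _ in range(12): grab_frame('top'); F.append(observe()['force'])
print(np.mean(F,0))
im=grab_frame('wrist')[60:360,100:400,::-1];cv2.imwrite('pics/w8.png',cv2.resize(im[60:200,80:220],None,fx=4,fy=4))
go(.5665,.032,.102,95)"
```

```text
[-0.57995732 -0.09056987  1.55882494]
go [0.0001 0.0001 0.0026 0.0004 0.0005 0.0004] t 14.4 pos [0.5664 0.032  0.1033] rot [1.7995e+02 7.0000e-02 9.5050e+01] F [-0.96 -0.31  1.71] 0.018261059430123606 59.21974478764241
```

View pics/w8.png

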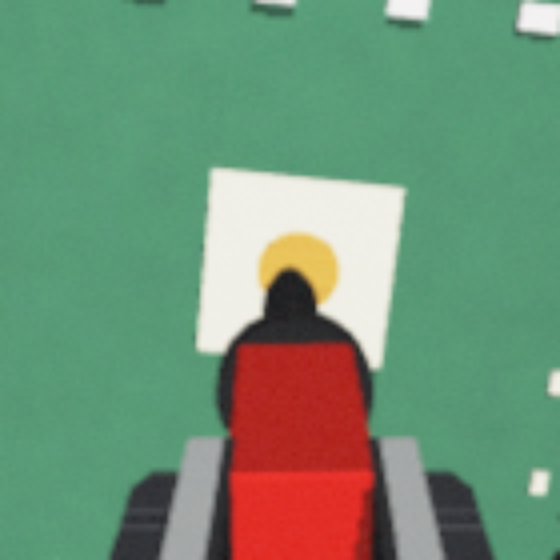

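Touching, with the nose within about 4 mm of the spot's centre and a net force of about 2 N. I press a further 1.5 mm or so.

{"op": "play_rows", "data": {"deltas": [[0,0,0.002,0,0,0,1],[0,0,0.0035,0,0,0,1],[0,0,0.0035,0,0,0,1],[0,0,0.0035,0,0,0,1],[0,0,0.0035,0,0,0,1]]}}

```text
clock: 14.9
position: [0.5664, 0.0319, 0.1016]
tool_rot: [3.141, 0.001, 1.659]
force: [-0.2, -0.4, 3.2]
grip_width: 0.0184
finger_force: 59.4
```

```bash
python3 -c "
from h import *
F=[]
for _ in range(16): grab_frame('top'); F.append(observe()['force'])
print(np.mean(F,0)); go(.5665,.032,.102,95)"
```

```text
[-0.67639581 -0.06229766  2.62266137]
go [ 0.0001  0.0002 -0.0009  0.0004  0.0005  0.0005] t 15.7 pos [0.5664 0.0319 0.1016] rot [1.7995e+02 7.0000e-02 9.5050e+01] F [-0.97  0.33  2.63] 0.01858400165430862 59.35284072207651
```

Net force is about 3.1 N, which matches half travel, and the height agrees at about 6 mm in. I'm handing in.

```bash
python3 -c "
from workcell import *
print(job_done())"
```

```text
the job is handed in; nothing more can be done
None
```

The job is handed in with no verdict returned: the module stands in the yellow place, about 2 mm off the neighbours' line, and the held probe presses the gold spot upright at about 3.1 N, with the spring tip roughly half way in and the tip an estimated 4 mm off centre.

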